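# Slide the loaded carrier tray into the test dock

### The job

On this electronics test bench, take the carrier tray that holds the two black modules (not the empty one) and slide it level into the slots of the test dock from the dock's open front until it is fully home against the back. Both modules must stay upright in the tray, and the tray is left lying on the dock's floor.

Things in the scene. Friction and masses are not known exactly. Their poses are not given: they have to be found in the camera images.
- tray: Aluminium tray with the 2 modules (an identical one is empty), 460 g. Origin: centre of underside. Plate 150 (x) x 130 (y) x 6 mm; its long edges are runners, 16 mm beyond the side walls (98 mm apart outside, tops at z 28). Black carrying bar along x over the middle, 116 long, 14 wide, z 72 to 92 mm, posts at x +-50; all else in the tray is below z 49. Ends alike, either may lead.
- dock: Fixed grey dock. Origin: on the bench under the centre of a fully home tray; x = insertion direction. Floor z 8 mm, ramp x -140 to -110. C-rails x -75 to 75, 144 mm apart; lips above the runners z 36 to 42, 114 apart: entry only from the front. Flared guides, 42 high, no lips, out to x -112 (185 apart). Stop: face of the 72 mm high housing, x 75.
- module_a: loose black module in the loaded tray: box 55 (x) x 32 (y) x 30 mm with a round knob, 43 mm high in all, about 80 g; origin at the centre of its underside. It stands free on the tray floor, on the bar's +y side.
- module_b: loose black module in the loaded tray: box 55 (x) x 32 (y) x 30 mm with a round knob, 43 mm high in all, about 80 g; origin at the centre of its underside. It stands free on the tray floor, on the bar's -y side.
Mind the look-alikes: they are no part of the job. Leave any red or yellow look-alike of the tray alone.

How it is judged:
At the end, for the whole second after the job is handed in: The tray rests on the dock floor between the rails, within 15 mm of fully home lengthwise and 15 mm sideways, underside 2 to 14 mm above the bench, within 10 degrees of the rails and 4.5 of level; both modules stand on the tray floor, inside its walls, upright within 20 degrees (x of tray in the frame of dock between -0.015 and 0.01 m and y of tray in the frame of dock between -0.015 and 0.015 m and z of tray in the frame of dock between 0.002 and 0.014 m and angle between the x axis of tray and the x axis of dock, either way round below 0.17 rad and angle between tray's own z axis and vertical below 0.08 rad and linear speed of tray below 0.02 m/s and x of module_a in the frame of tray between -0.06 and 0.06 m and y of module_a in the frame of tray between -0.047 and 0.047 m and z of module_a in the frame of tray between 0 and 0.02 m and angle between each of module_a, module_b's own z axis and vertical below 0.35 rad and x of module_b in the frame of tray between -0.06 and 0.06 m and y of module_b in the frame of tray between -0.047 and 0.047 m and z of module_b in the frame of tray between 0 and 0.02 m); the robot touches nothing.
It also fails if it takes over 51 s, if anything falls off the work surface, if the arm or the gripper's body presses on something with over 40 N, if the wrist force passes 120 N, or if a joint passes its speed limit or range.

### The arm

A 7-joint arm with a two-finger parallel gripper is mounted at the origin on the work surface. World frame = base frame: x ahead of the robot, y to its left, z up, the work surface at z = 0. Lengths are in m, angles in rad, forces in N, time in s.
With the tool pointing down it reaches from about 0.425 to 1.025 m from the base axis. Payload 3.6 kg.
Tool frame: the origin (TCP) lies on the centre line of the jaws, within the pads' length; the fingertips stand 8 mm ahead of it and the grasp point (between the pads) lies 11 mm behind it; z points along the fingers, y is the line along which they close (so a half turn about z gives the same grasp; the last joint's range is limited). The gripper opens to 85 mm and grips with 20 to 120 N. Pads are 22 mm wide; open, the fingers measure 114 mm over their backs; the gripper's body (76 mm by 85 mm) begins 54 mm behind the grasp point. The pads swing forward as they close: fully open they stand 13 mm farther back than shut.
Start: joints at [-0.093, 0.591, 0.048, 1.609, -0.033, 0.943, -0.034], TCP at [0.725, 0, 0.239] pointing down, gripper open.
Joint ranges: [-2.69, 2.69], [-0.47, 2.24], [-1.27, 1.36], [0.19, 2.51], [-1.53, 4.68], [0.08, 2.07], [-3.09, 3.09]. Speed limits (rad/s): [2.57, 2.57, 3.14, 3.14, 3.14, 3.14, 3.14].

### API

Orientations are given as a unit quaternion [x, y, z, w].
In Python, from station import readout, viewer, ctrl gives the robot as it stands.
- The arm moves only by the tool servo_tool, never from a script. Its argument "targets" is text: rows parted by semicolons, each of 7 numbers parted by spaces: the shift along the tool's x, y, z in cm, then the turn, a rotation vector about the tool's x, y, z in degrees, then the closure, from 0 (fully open) to 1 (shut). A call has 1 to 12 rows; each row shifts and turns the commanded pose from where the row before left it, along the tool's axes as they then stand; what a row does not reach is not made up. A row lasts 1/10 s, in which the tool goes at most 50 mm and 8.59 degrees, less where a joint would pass 70% of its speed; a pose out of reach is approached as far as the arm can. A call is refused whole if a number of a shift passes 5 or a number of a turn 8.59, either way. A call with a gripper value outside its range is refused whole. The fingers move at their own pace and stop on an object; "force" is the grip in N (left out, the last holds). Time passes only in rows, so rows that do not move let the fingers close. It gives the time, the measured TCP pose, the force, the opening and the grip force at its end, in the units of the state.
- readout.read_state(): the state, without advancing time (a new reading comes with each control period).
- viewer.get_image(name): name is "scene" or "side" or "wrist"; returns a dict with "color" (400x640x3 uint8, red, green, blue), "fx", "fy", "cx", "cy" (pixels), "world_to_cam" (4x4, takes a point from world to camera coordinates). Camera axes: x right, y down, z forward; pixel columns grow to the right and rows downward; lengths in m; the calibration is good to about 2 mm. The wrist camera is an equidistant fisheye: a pixel r from the principal point sees the ray r / f radians off the axis. A picture is of the moment at which its call begins. There is no depth.
- ctrl.hand_in(): hands the job in; it is judged then, once.
The state is a dict: "clock": time; "qpos": joint angles; "qvel": joint speeds; "joint_torque": joint torques, N m; "tool_pos": TCP position; "orientation": TCP orientation; "contact_force": force on the tool from outside, world axes, zero at the start; "wrist_torque": the same for the moment, N m; "opening": finger opening in m; "grasp_force": force on a finger pad.
Only numpy, scipy, OpenCV 4.12 (cv2) and the standard library are available. Lean on these libraries where they do the work, as an engineer would, in place of code of your own. Each camera call takes 0.05 s, during which the arm holds its last target. There are 200 camera calls.

## Working session

There is one attempt and no reset: what is moved stays moved. The work goes in short steps, Python scripts to look and compute and a tool call to move; the robot and the scene stay as the last step left them, time stands still between calls to the robot, and variables do not carry over. Pictures are saved under pics/ and viewed, at most 10 in all, crops included, and the job is handed in when it is done.

Besides the shell and the picture viewer there is one more tool, called after ">>>" as name(argument=value, ...) on one line, values as JSON. servo_tool: Moves the arm, as the interface text tells. Its arguments: {"type":"object","properties":{"targets":{"type":"string"},"force":{"type":"number"}},"required":["targets"]}

```bash
mkdir -p pics; cat > h.py <<'E'
import numpy as np, cv2
from station import readout, viewer, ctrl
def shot(n,f):
    d=viewer.get_image(n); cv2.imwrite('pics/'+f,d['color'][:,:,::-1]); 
    np.savez('pics/'+f+'.npz',**d); return d
def load(f): return np.load('pics/'+f+'.npz')
def pix2z(d,u,v,z,fish=False):
    x=(u-d['cx'])/d['fx'];y=(v-d['cy'])/d['fy']
    if fish:
        r=np.hypot(x,y); s=np.sin(r)/max(r,1e-9); ray=np.array([x*s,y*s,np.cos(r)])
    else: ray=np.array([x,y,1.])
    T=d['world_to_cam'];R=T[:3,:3];c=-R.T@T[:3,3];w=R.T@ray
    return c+w*(z-c[2])/w[2]
def proj(d,P,fish=False):
    T=d['world_to_cam'];P=np.atleast_2d(P);c=P@T[:3,:3].T+T[:3,3]
    if fish:
        h=np.hypot(c[:,0],c[:,1]);th=np.arctan2(h,c[:,2]);k=th/np.maximum(h,1e-9)
        q=c[:,:2]*k[:,None]
    else: q=c[:,:2]/c[:,2:]
    return np.c_[q[:,0]*d['fx']+d['cx'],q[:,1]*d['fy']+d['cy']]
E
python3 - <<'E'
from h import *
a=shot('scene','s0.png');b=shot('side','d0.png');c=shot('wrist','w0.png')
for d in(a,b,c):print(d['fx'],d['cx'],d['cy'],np.round(d['world_to_cam'],3).tolist())
print(readout.read_state())
E
```

```text
504.1994252511232 321.10634457510406 204.82546361011435 [[-0.846, 0.533, -0.02, 0.279], [0.378, 0.572, -0.727, -0.246], [-0.376, -0.623, -0.686, 1.754], [0.0, 0.0, 0.0, 1.0]]
417.85589709174633 316.3882638437601 204.2601544480817 [[0.663, -0.748, -0.013, -0.191], [-0.418, -0.356, -0.836, 0.27], [0.621, 0.56, -0.549, 1.15], [0.0, 0.0, 0.0, 1.0]]
309.70691628693146 325.9238277053488 195.00223135554114 [[1.0, 0.001, -0.003, -0.723], [0.002, -0.957, 0.291, -0.039], [-0.002, -0.291, -0.957, 0.379], [0.0, 0.0, 0.0, 1.0]]
{'clock': 0.15, 'qpos': array([-0.09351935,  0.59190051,  0.04830127,  1.6095352 , -0.03331872,
        0.94273451, -0.03371359]), 'qvel': array([-0.00026907, -0.00295745, -0.0022791 , -0.00461296,  0.00044509,
        0.00047162, -0.0002258 ]), 'joint_torque': array([ 2.83839137e-03, -5.49247491e+01,  1.54947661e+00, -1.98453355e+01,
        9.54968476e-03,  5.72513367e-03,  5.49048636e-06]), 'tool_pos': array([7.24358821e-01, 3.81400270e-05, 2.38406140e-01]), 'orientation': array([ 7.07077568e-01,  7.07135438e-01, -6.53692975e-04, -5.98669282e-04]), 'contact_force': array([ 0.70929522, -0.30289303, -0.16289725]), 'wrist_torque': array([ 0.01538666, -0.0285885 ,  0.02433761]), 'grasp_force': 0.0, 'opening': 0.08523411039692515}
```

View pics/s0.png

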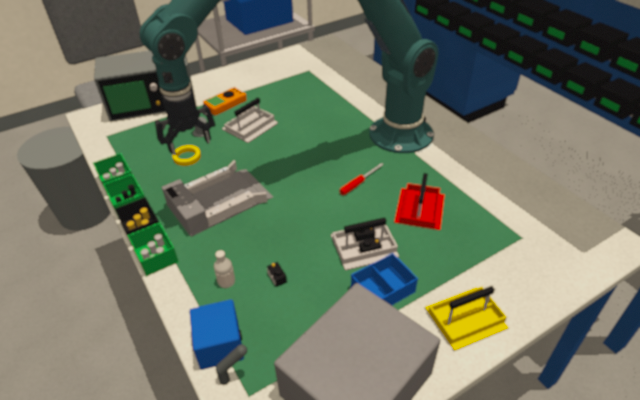

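View pics/w0.png

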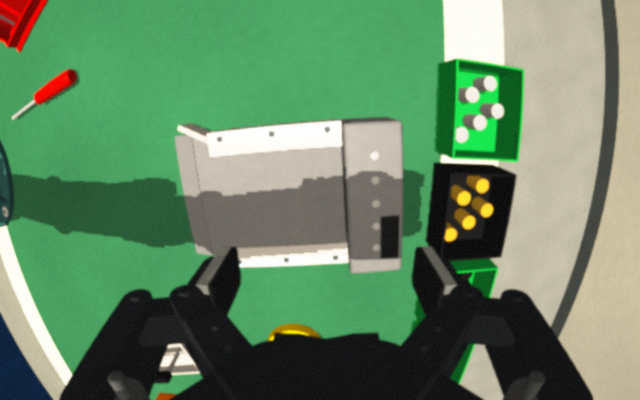

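The scene view shows the loaded tray at about (364,243), the empty tray at (250,122), and the dock at (215,195) with its housing on the far (+x) side. In the wrist view the dock spans (180..400, 120..270). Its stop face is near u=345 and its open front is on the left.

```bash
python3 - <<'E'
import cv2
a=cv2.imread('pics/s0.png')[205:275,320:410];cv2.imwrite('pics/s0c.png',cv2.resize(a,None,fx=8,fy=8,interpolation=2))
a=cv2.imread('pics/w0.png')[110:280,170:410];cv2.imwrite('pics/w0c.png',cv2.resize(a,None,fx=3.3333,fy=3.3333,interpolation=2))
E
```

```text
(no output)
```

View pics/s0c.png

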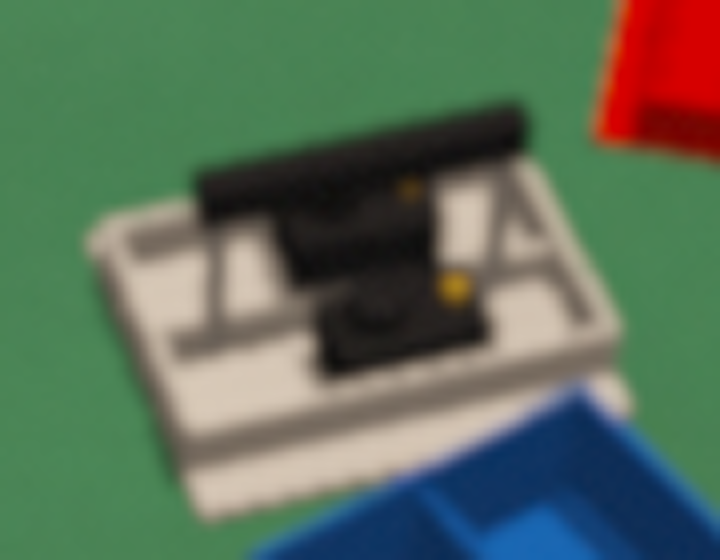

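View pics/w0c.png

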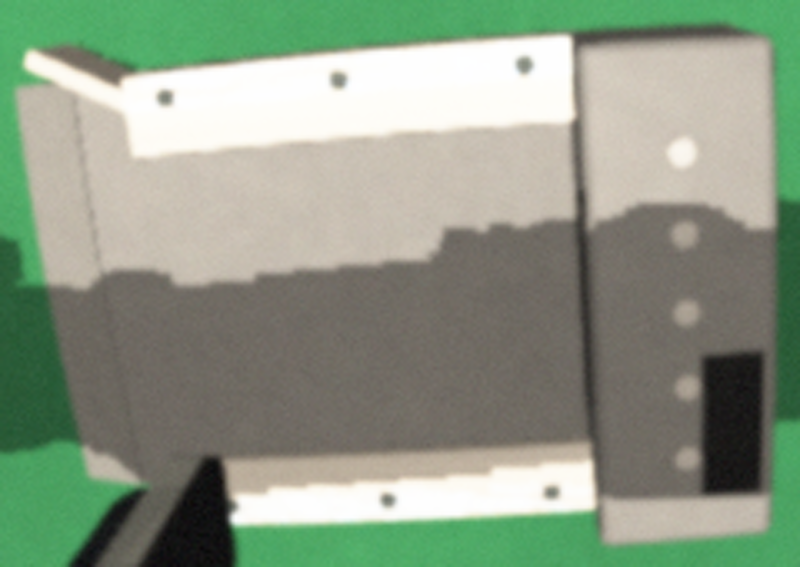

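The tray crop shows the bar from (200,190) to (522,120) and the plate corners at (205,520) and (632,400), with both modules upright. In the dock crop the lip corners are (133,157), (573,121) and (590,443), and the stop edge is at x≈588–603.

```bash
cat > fit.py <<'E'
from h import *
from scipy.optimize import least_squares
def fit(d,M,P,x0,fish=False):
    M=np.array(M,float);P=np.array(P,float)
    def W(p):
        c,s=np.cos(p[2]),np.sin(p[2]);return np.c_[p[0]+c*M[:,0]-s*M[:,1],p[1]+s*M[:,0]+c*M[:,1],M[:,2]]
    r=least_squares(lambda p:(proj(d,W(p),fish)-P).ravel(),x0,loss='soft_l1')
    return r.x,np.round(proj(d,W(r.x),fish)-P,1)
E
python3 - <<'E'
from fit import *
d=load('w0.png')
P=np.array([(133,157),(573,121),(590,443)])/3.3333+[170,110]
p,e=fit(d,[(-.075,.057,.042),(.075,.057,.042),(.075,-.057,.042)],P,[.7,.1,0],True)
print('dock',p,np.degrees(p[2]),e.tolist())
for q in[(588,45),(605,540)]:print(pix2z(d,q[0]/3.3333+170,q[1]/3.3333+110,.072,True))
d=load('s0.png')
M=[(-.058,0,.082),(.058,0,.082),(-.075,.065,.003),(.075,.065,.003),(-.075,.049,.028),(.075,.049,.028)]
P=np.array([(200,195),(524,125),(205,520),(632,402),(187,445),(618,335)])/8+[320,205]
g=pix2z(d,364,240,.03);print(g)
for s in(0,3.14):
  p,e=fit(d,M,P,[g[0],g[1],s]);print('tray',p,np.degrees(p[2]),e.tolist())
E
```

```text
dock [ 0.66981901 -0.034339    0.06652836] 3.8117941638273662 [[-0.7, -0.0], [0.4, -0.0], [0.1, 0.1]]
[0.7430956  0.05405054 0.072     ]
[ 0.75224751 -0.1082742   0.072     ]
[0.41802301 0.35715001 0.03      ]
tray [0.44434063 0.39928628 2.23930455] 128.30269996401762 [[-0.7, 5.9], [2.8, 25.2], [-0.4, -32.9], [-0.7, -5.3], [0.2, -25.7], [0.4, 1.1]]
tray [0.44587252 0.44954505 2.81773332] 161.44422696206357 [[10.0, 28.4], [14.1, 28.2], [-4.5, -9.6], [-4.3, -5.6], [-0.5, -1.9], [0.3, 0.9]]
```

```bash
python3 - <<'E'
from fit import *
d=load('s0.png')
M=[(-.058,0,.082),(.058,0,.082),(-.075,-.065,.003),(.075,-.065,.003),(-.075,-.049,.028),(.075,-.049,.028)]
P=np.array([(200,195),(524,125),(205,520),(632,402),(187,445),(618,335)])/8+[320,205]
p,e=fit(d,M,P,[.42,.36,2.7]);print('tray',p,np.degrees(p[2]),e.tolist())
E
```

```text
tray [0.41509482 0.35461649 2.8751307 ] 164.73285451485788 [[-0.9, 1.1], [0.2, -0.0], [0.0, 0.0], [-0.1, 1.3], [0.4, -1.3], [0.1, -0.9]]
```

>>> servo_tool(targets="0 0 0 0 0 -8.3 0;0 0 0 0 0 -8.3 0;0 0 0 0 0 -8.3 0;0 0 0 0 0 -8.3 0;0 0 0 0 0 -8.3 0;0 0 0 0 0 -8.3 0;0 0 0 0 0 -8.3 0;0 0 0 0 0 -8.3 0;0 0 0 0 0 -8.3 0", force=80)

```text
clock: 1.05
tool_pos: [0.7247, -0.0002, 0.2388]
orientation: [0.13, 0.991, -0.0, -0.0]
contact_force: [0.8, -0.8, -0.1]
opening: 0.0854
grasp_force: 0.0
```

>>> servo_tool(targets="2 1.3 0 0 0 0 0;3.6 2.4 0.3 0 0 0 0;3.6 2.4 0.3 0 0 0 0;3.6 2.4 0.3 0 0 0 0;3.6 2.4 0.3 0 0 0 0;3.6 2.4 0.3 0 0 0 0;3.6 2.4 0.3 0 0 0 0;3.6 2.4 0.3 0 0 0 0;3.6 2.4 0.3 0 0 0 0;3.6 2.4 0.3 0 0 0 0;3.6 2.4 0.3 0 0 0 0;1 0.7 0 0 0 0 0")

```text
clock: 2.25
tool_pos: [0.4128, 0.3581, 0.2092]
orientation: [0.129, 0.992, 0.001, -0.001]
contact_force: [0.9, -0.4, 0.3]
opening: 0.0856
grasp_force: 0.0
```

>>> servo_tool(targets="0 0 0 0 0 0 0;0 0 0 0 0 0 0")

```text
clock: 2.45
tool_pos: [0.4184, 0.3525, 0.2091]
orientation: [0.134, 0.991, -0.001, 0.0]
contact_force: [1.3, 0.1, 0.4]
opening: 0.0854
grasp_force: 0.0
```

```bash
python3 - <<'E'
from h import *
from scipy.spatial.transform import Rotation as R
d=shot('wrist','w1.png');s=readout.read_state();print(s['clock'],s['tool_pos'],np.round(R.from_quat(s['orientation']).as_matrix(),4).tolist(),s['qpos'])
# predicted tray overlay
p=[.4151,.3546,2.8751];c,sn=np.cos(p[2]),np.sin(p[2])
for m in[(-.058,0,.092),(.058,0,.092),(-.075,-.065,.006),(.075,-.065,.006),(.075,.065,.006),(-.075,.065,.006)]:
    print(m,proj(d,[p[0]+c*m[0]-sn*m[1],p[1]+sn*m[0]+c*m[1],m[2]],True).round(0))
E
```

```text
2.5 [0.41892706 0.35190588 0.20912782] [[-0.9638, 0.2666, 0.0006], [0.2666, 0.9638, -0.0014], [-0.0009, -0.0012, -1.0]] [-0.52046514  0.42767    -0.34548402  2.02658671  0.21624265  0.72219608
  0.30055925]
(-0.058, 0, 0.092) [[328. 250.]]
(0.058, 0, 0.092) [[329. 119.]]
(-0.075, -0.065, 0.006) [[382. 230.]]
(0.075, -0.065, 0.006) [[388. 101.]]
(0.075, 0.065, 0.006) [[268. 101.]]
(-0.075, 0.065, 0.006) [[273. 230.]]
```

View pics/w1.png

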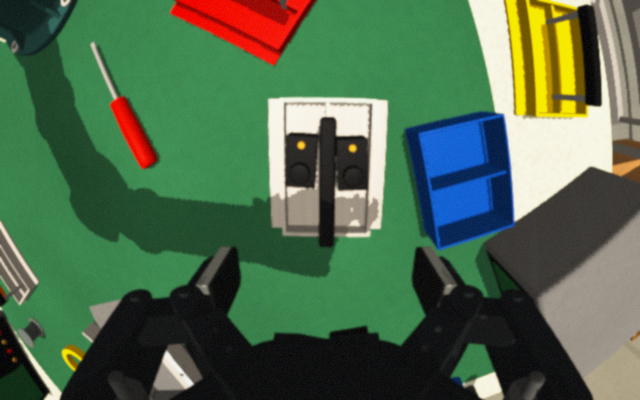

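The wrist view shows the bar at u≈328, v 118–246 and the plate at u 268–387. The predictions agree to within a few pixels, so I'm descending to grasp the bar.

>>> servo_tool(targets="0.4 0.1 1.5 0 0 0 0;0 0 2.5 0 0 0 0;0 0 2.5 0 0 0 0;0 0 2.5 0 0 0 0;0 0 2 0 0 0 0;0 0 1.5 0 0 0 0;0 0 1 0 0 0 0;0 0 0.3 0 0 0 0;0 0 0 0 0 0 0")

```text
clock: 3.4
tool_pos: [0.4146, 0.355, 0.0712]
orientation: [0.134, 0.991, -0.0, 0.0]
contact_force: [-0.3, -0.2, 0.2]
opening: 0.0854
grasp_force: 0.0
```

```bash
python3 - <<'E'
from h import *
d=shot('wrist','w2.png');s=readout.read_state();print(s['tool_pos'],s['contact_force'])
E
```

```text
[0.41461788 0.35546256 0.07164478] [ 0.6067447  -0.49929485  0.04954746]
```

View pics/w2.png

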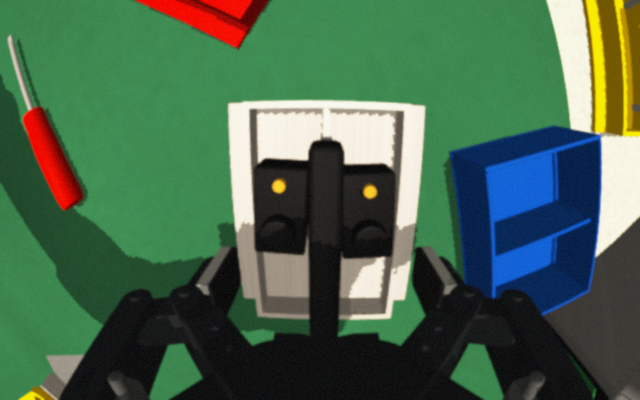

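The bar at u≈326 is centred between the pads, with the modules clear at (280,205) and (370,208). Closing now.

>>> servo_tool(targets="0 0 0 0 0 0 0.5;0 0 0 0 0 0 0.7;0 0 0 0 0 0 0.8;0 0 0 0 0 0 0.9;0 0 0 0 0 0 1;0 0 0 0 0 0 1;0 0 0 0 0 0 1;0 0 0 0 0 0 1;0 0 0 0 0 0 1;0 0 0 0 0 0 1", force=90)

```text
clock: 4.45
tool_pos: [0.4138, 0.3555, 0.0717]
orientation: [0.133, 0.991, -0.0, 0.0]
contact_force: [-1.1, -1.3, 5.6]
opening: 0.0124
grasp_force: 89.0
```

>>> servo_tool(targets="0 0 -0.2 0 0 0 1;0 0 -0.4 0 0 0 1;0 0 -0.7 0 0 0 1;0 0 -0.8 0 0 0 1;0 0 -0.8 0 0 0 1;0 0 -0.8 0 0 0 1;0 0 -0.8 0 0 0 1;0 0 -0.8 0 0 0 1;0 0 -0.7 0 0 0 1;0 0 -0.4 0 0 0 1;0 0 -0.2 0 0 0 1;0 0 0 0 0 0 1")

```text
clock: 5.65
tool_pos: [0.4139, 0.3557, 0.1375]
orientation: [0.133, 0.991, 0.0, 0.0]
contact_force: [0.5, 0.2, -4.8]
opening: 0.0125
grasp_force: 87.7
```

```bash
python3 - <<'E'
from h import *
d=shot('wrist','w3.png');s=readout.read_state();print({k:np.round(s[k],3) for k in ('clock','tool_pos','contact_force','wrist_torque','opening','grasp_force','qpos','orientation')})
E
```

```text
{'clock': np.float64(5.7), 'tool_pos': array([0.414, 0.356, 0.137]), 'contact_force': array([-0.464, -0.654, -4.291]), 'wrist_torque': array([-0.021, -0.033,  0.008]), 'opening': np.float64(0.012), 'grasp_force': np.float64(87.746), 'qpos': array([-0.569,  0.529, -0.303,  2.082,  0.284,  0.569,  0.231]), 'orientation': array([ 0.133,  0.991, -0.   , -0.   ])}
```

View pics/w3.png

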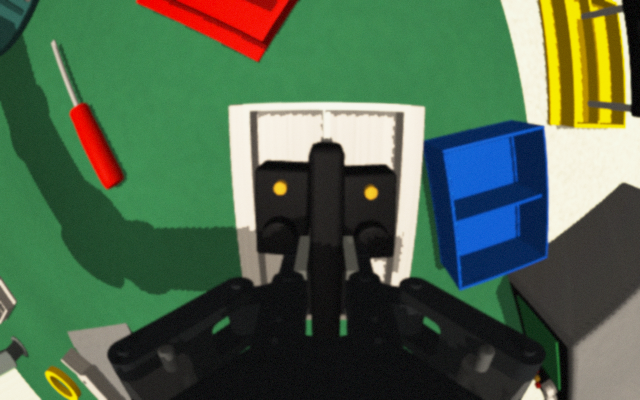

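Grasped and lifted; the tray is level and both modules are upright. Before the traverse I'll check clearance to the red tray and the tray-to-TCP offset.

```bash
python3 - <<'E'
from h import *
from scipy.spatial.transform import Rotation as R
d=load('s0.png')
for q in[(396,205),(404,184),(444,188),(440,227)]:print('red',pix2z(d,*q,.01).round(3))
print('redbar',pix2z(d,424,176,.09).round(3),pix2z(d,420,205,.09).round(3))
for q in[(340,190),(383,165)]:print('screw',pix2z(d,*q,.01).round(3))
d=load('w2.png');T=np.array([.4146,.3553,.0714]);Q=R.from_quat([.1335,.991,0,0]).as_matrix()
for q,z in[((228,103),.006),((425,105),.006),((326,141),.092)]:
  print('tool',((pix2z(d,*q,z,True)-T)@Q).round(4))
E
```

```text
red [0.247 0.281 0.01 ]
red [0.168 0.22  0.01 ]
red [0.079 0.302 0.01 ]
red [0.2   0.419 0.01 ]
redbar [0.163 0.293 0.09 ] [0.251 0.38  0.09 ]
screw [0.347 0.135 0.01 ]
screw [0.165 0.111 0.01 ]
tool [ 0.0767 -0.0653  0.0654]
tool [0.0754 0.0636 0.0654]
tool [ 0.0606 -0.0012 -0.0206]
```

>>> servo_tool(targets="0 0 0 0 0 -0.7 1;0 0 0 0 0 -1.5 1;0 0 0 0 0 -2.2 1;0 0 0 0 0 -2.2 1;0 0 0 0 0 -2.2 1;0 0 0 0 0 -2.2 1;0 0 0 0 0 -2.2 1;0 0 0 0 0 -2.2 1;0 0 0 0 0 -2.2 1;0 0 0 0 0 -1 1;0 0 0 0 0 -0.5 1;0 0 0 0 0 0 1")

```text
clock: 6.9
tool_pos: [0.4138, 0.3557, 0.1373]
orientation: [-0.033, 0.999, 0.0, 0.0]
contact_force: [-0.8, -0.5, -5.4]
opening: 0.0125
grasp_force: 87.7
```

>>> servo_tool(targets="0 -0.4 0 0 0 0 1;0 -0.8 0 0 0 0 1;0 -1.2 0 0 0 0 1;0 -1.6 0 0 0 0 1;0 -2 0 0 0 0 1;0 -2 0 0 0 0 1;0 -2 0 0 0 0 1;0 -2 0 0 0 0 1;0 -2 0 0 0 0 1;0 -2 0 0 0 0 1;0 -2 0 0 0 0 1;0 -2 0 0 0 0 1")

```text
clock: 8.1
tool_pos: [0.4267, 0.1536, 0.1374]
orientation: [-0.032, 0.999, -0.001, -0.0]
contact_force: [-0.4, -0.0, -5.1]
opening: 0.0123
grasp_force: 87.8
```

>>> servo_tool(targets="0 -2 0 0 0 0 1;0 -2 0 0 0 0 1;0 -2 0 0 0 0 1;0 -2 0 0 0 0 1;0 -2 0 0 0 0 1;0 -2 0 0 0 0 1;0 -2 0 0 0 0 1;0 -1.8 0 0 0 0 1;0 -1.4 0 0 0 0 1;0 -1 0 0 0 0 1;0 -0.4 0 0 0 0 1;0 0 0 0 0 0 1")

```text
clock: 9.3
tool_pos: [0.4392, -0.0302, 0.1374]
orientation: [-0.032, 0.999, -0.0, 0.0]
contact_force: [-0.2, -0.2, -4.8]
opening: 0.013
grasp_force: 87.8
```

```bash
python3 - <<'E'
from h import *
d=shot('side','d4.png');e=shot('scene','s4.png');s=readout.read_state();print({k:np.round(s[k],4) for k in ('clock','tool_pos','contact_force','grasp_force','qpos','orientation')})
E
```

```text
{'clock': np.float64(9.4), 'tool_pos': array([ 0.4394, -0.0289,  0.1374]), 'contact_force': array([-0.5621,  0.6161, -4.2722]), 'grasp_force': np.float64(87.8267), 'qpos': array([ 0.2963,  0.4448, -0.4276,  2.3007,  0.4084,  0.4647,  1.1749]), 'orientation': array([-3.350e-02,  9.994e-01,  2.000e-04,  2.000e-04])}
```

View pics/d4.png

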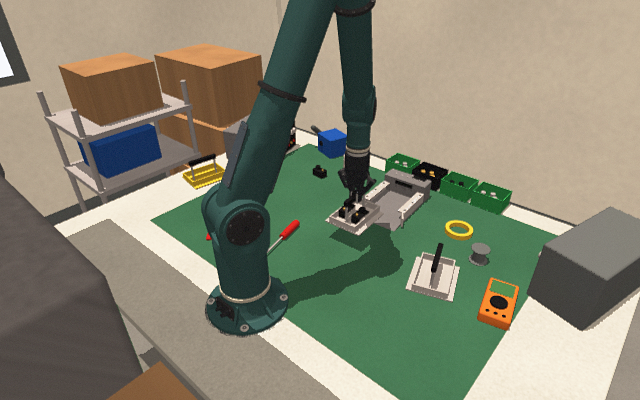

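The side view shows the loaded tray, modules upright, at about (352,213) just in front of the dock's open end near (372,205). I'll shift to the dock line and lower it.

>>> servo_tool(targets="0 -0.3 0 0 0 0 1;0 -0.6 0 0 0 0 1;0 -0.7 0.3 0 0 0 1;0 -0.4 0.6 0 0 0 1;0 -0.1 0.7 0 0 0 1;0 0 0.8 0 0 0 1;0 0 0.8 0 0 0 1;0 0 0.7 0 0 0 1;0 0 0.6 0 0 0 1;0 0 0.3 0 0 0 1;0 0 0 0 0 0 1")

```text
clock: 10.5
tool_pos: [0.4406, -0.0502, 0.0888]
orientation: [-0.033, 0.999, -0.0, -0.0]
contact_force: [-0.2, 0.8, -4.5]
opening: 0.0123
grasp_force: 87.9
```

```bash
python3 - <<'E'
from h import *
s=readout.read_state();print({k:np.round(s[k],4) for k in ('clock','tool_pos','contact_force','orientation')})
D=np.array([.670,-.0343]);a=.0665;c,n=np.cos(a),np.sin(a);t=s['tool_pos']
r=t[:2]-D;tx,ty=c*r[0]+n*r[1],-n*r[0]+c*r[1];print('dock frame tcp',tx,ty)
def w(m):m=np.array(m);return np.c_[D[0]+c*m[:,0]-n*m[:,1],D[1]+n*m[:,0]+c*m[:,1],m[:,2]]
o=[]
for f in('scene','side'):
  d=shot(f,f+'5.png');im=np.ascontiguousarray(d['color'][:,:,::-1])
  S=8;u0,v0,wd,ht=(150,135,175,120) if f=='scene' else (310,155,140,90)
  S=4 if f=='scene' else 5
  im=cv2.resize(im[v0:v0+ht,u0:u0+wd],None,fx=S,fy=S,interpolation=2)
  def pl(m,col):
    p=((proj(d,w(m))-[u0,v0]+.5)*S).round().astype(int);cv2.polylines(im,[p],True,col,1)
  pl([(-.075,.057,.042),(.075,.057,.042),(.075,-.057,.042),(-.075,-.057,.042)],(0,0,255))
  z=t[2]-.0714+.006;X=tx-.0015
  pl([(X-.075,ty+.065,z),(X+.075,ty+.065,z),(X+.075,ty-.065,z),(X-.075,ty-.065,z)],(255,0,0))
  o.append(cv2.resize(im,(700,int(im.shape[0]*700/im.shape[1])))[:300] if 0 else im)
W=max(i.shape[1] for i in o);o=[cv2.copyMakeBorder(i,0,0,0,W-i.shape[1],0) for i in o]
im=np.vstack(o);k=600/im.shape[0];print(im.shape);cv2.imwrite('pics/ov5.png',cv2.resize(im,None,fx=k,fy=k))
E
```

```text
{'clock': np.float64(10.5), 'tool_pos': array([ 0.4406, -0.0502,  0.0888]), 'contact_force': array([-0.1537,  0.7829, -4.4975]), 'orientation': array([-3.340e-02,  9.994e-01, -0.000e+00, -5.000e-04])}
dock frame tcp -0.229946785207225 -0.00063181106241883
(930, 700, 3)
```

View pics/ov5.png

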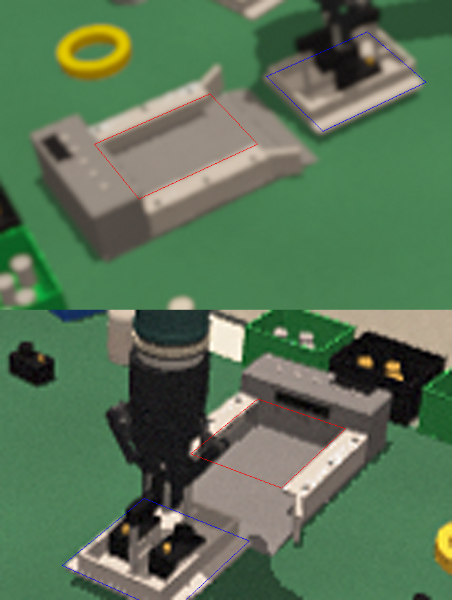

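Both overlays agree: the red dock-lip rectangle sits on the lips and the blue tray outline sits on the tray, in line with the slots. Inserting.

>>> servo_tool(targets="-0.3 0 0 0 0 0 1;-0.7 0 0 0 0 0 1;-1 0 0 0 0 0 1;-1.2 0 0 0 0 0 1;-1.2 0 0 0 0 0 1;-1.2 0 0 0 0 0 1;-1.2 0 0 0 0 0 1;-1.2 0 0 0 0 0 1;-1.2 0 0 0 0 0 1;-0.9 0 0 0 0 0 1;-0.5 0 0 0 0 0 1;-0.2 0 0 0 0 0 1")

```text
clock: 11.8
tool_pos: [0.5491, -0.0432, 0.0892]
orientation: [-0.033, 0.999, 0.0, 0.0]
contact_force: [-0.6, -0.9, -4.6]
opening: 0.0131
grasp_force: 87.9
```

```bash
cat > st.py <<'E'
from h import *
s=readout.read_state();print({k:np.round(s[k],4) for k in ('clock','tool_pos','contact_force','wrist_torque','orientation')})
D=np.array([.670,-.0343]);a=.0665;c,n=np.cos(a),np.sin(a);r=s['tool_pos'][:2]-D
print('dock frame tcp',c*r[0]+n*r[1],-n*r[0]+c*r[1])
E
python3 st.py
```

```text
{'clock': np.float64(11.8), 'tool_pos': array([ 0.5491, -0.0432,  0.0892]), 'contact_force': array([-0.5665, -0.9222, -4.6234]), 'wrist_torque': array([-0.0094,  0.0021, -0.0345]), 'orientation': array([-3.320e-02,  9.994e-01,  0.000e+00,  1.000e-04])}
dock frame tcp -0.12121541924010665 -0.0008020477014527693
```

>>> servo_tool(targets="-0.3 0 0 0 0 0 1;-0.7 0 0 0 0 0 1;-1 0 0 0 0 0 1;-1.2 0 0 0 0 0 1;-1.2 0 0 0 0 0 1;-1.2 0 0 0 0 0 1;-1.2 0 0 0 0 0 1;-1.2 0 0 0 0 0 1;-1.2 0 0 0 0 0 1;-0.9 0 0 0 0 0 1;-0.5 0 0 0 0 0 1;-0.3 0 0 0 0 0 1")

```text
clock: 13.0
tool_pos: [0.6576, -0.036, 0.0892]
orientation: [-0.033, 0.999, 0.0, -0.0]
contact_force: [0.7, -0.4, -5.4]
opening: 0.0124
grasp_force: 87.9
```

>>> servo_tool(targets="-0.1 0 0.2 0 0 0 1;0 0 0.2 0 0 0 1;0 0 0.2 0 0 0 1;0 0 0.1 0 0 0 1;0 0 0.1 0 0 0 1;0 0 0 0 0 0 1")

```text
clock: 13.6
tool_pos: [0.6581, -0.036, 0.0811]
orientation: [-0.033, 0.999, -0.0, -0.0]
contact_force: [0.5, -0.8, -4.9]
opening: 0.0127
grasp_force: 87.9
```

```bash
python3 st.py
```

```text
{'clock': np.float64(13.6), 'tool_pos': array([ 0.6581, -0.036 ,  0.0811]), 'contact_force': array([ 0.5032, -0.7507, -4.9156]), 'wrist_torque': array([-0.0205,  0.0027, -0.0094]), 'orientation': array([-3.320e-02,  9.994e-01, -0.000e+00, -2.000e-04])}
dock frame tcp -0.011988431257167198 -0.0008798879359556196
```

Next, small pushes forward until it touches the stop.

>>> servo_tool(targets="-0.2 0 0 0 0 0 1;-0.2 0 0 0 0 0 1;-0.2 0 0 0 0 0 1;-0.2 0 0 0 0 0 1;-0.1 0 0 0 0 0 1;0 0 0 0 0 0 1")

```text
clock: 14.2
tool_pos: [0.6676, -0.0353, 0.0813]
orientation: [-0.033, 0.999, 0.0, 0.0]
contact_force: [0.0, 0.3, -5.7]
opening: 0.0124
grasp_force: 87.9
```

>>> servo_tool(targets="-0.1 0 0 0 0 0 1;-0.1 0 0 0 0 0 1;0 0 0 0 0 0 1")

```text
clock: 14.5
tool_pos: [0.6695, -0.0352, 0.0813]
orientation: [-0.033, 0.999, 0.0, 0.0]
contact_force: [0.3, -0.1, -4.6]
opening: 0.0128
grasp_force: 87.9
```

>>> servo_tool(targets="-0.1 0 0 0 0 0 1;-0.1 0 0 0 0 0 1;0 0 0 0 0 0 1")

```text
clock: 14.8
tool_pos: [0.6703, -0.0352, 0.0811]
orientation: [-0.033, 0.999, -0.0, -0.001]
contact_force: [-2.7, -0.5, -4.0]
opening: 0.0132
grasp_force: 88.1
```

Contact with the stop. Now lowering to the floor.

>>> servo_tool(targets="0 0 0.1 0 0 0 1;0 0 0.05 0 0 0 1;0 0 0.05 0 0 0 1;0 0 0 0 0 0 1")

```text
clock: 15.2
tool_pos: [0.6702, -0.0352, 0.0798]
orientation: [-0.033, 0.999, -0.0, -0.001]
contact_force: [-5.9, -0.6, 2.1]
opening: 0.0127
grasp_force: 89.0
```

>>> servo_tool(targets="0 0 0 0 0 0 0.8;0 0 0 0 0 0 0.6;0 0 0 0 0 0 0.4;0 0 0 0 0 0 0.2;0 0 0 0 0 0 0;0 0 0 0 0 0 0;0 0 0 0 0 0 0;0 0 0 0 0 0 0", force=30)

```text
clock: 16.0
tool_pos: [0.6713, -0.035, 0.0793]
orientation: [-0.033, 0.999, 0.0, 0.0]
contact_force: [-0.2, -0.3, -0.4]
opening: 0.0852
grasp_force: 0.0
```

>>> servo_tool(targets="0 0 -0.3 0 0 0 0;0 0 -1 0 0 0 0;0 0 -2 0 0 0 0;0 0 -2.5 0 0 0 0;0 0 -2.5 0 0 0 0;0 0 -2.5 0 0 0 0;0 0 -2.5 0 0 0 0;0 0 -1.5 0 0 0 0;0 0 -0.5 0 0 0 0;0 0 0 0 0 0 0;0 0 0 0 0 0 0")

```text
clock: 17.1
tool_pos: [0.6705, -0.0353, 0.2312]
orientation: [-0.033, 0.999, -0.0, -0.001]
contact_force: [-0.4, -0.2, 0.2]
opening: 0.085
grasp_force: 0.0
```

```bash
python3 st.py; python3 - <<'E'
from h import *
a=shot('wrist','w6.png')['color'];b=shot('scene','s6.png')['color'][120:260,140:320]
b=cv2.resize(b,(640,498),interpolation=2)
im=np.vstack([a[:,:,::-1],b[:,:,::-1]]);cv2.imwrite('pics/e6.png',cv2.resize(im,None,fx=.66,fy=.66,interpolation=3))
E
```

```text
{'clock': np.float64(17.1), 'tool_pos': array([ 0.6705, -0.0353,  0.2312]), 'contact_force': array([-0.44  , -0.1715,  0.2004]), 'wrist_torque': array([-0.0272,  0.0111,  0.0294]), 'orientation': array([-3.320e-02,  9.994e-01, -1.000e-04, -1.000e-03])}
dock frame tcp 0.00042635176039436417 -0.0010026085492992585
```

View pics/e6.png

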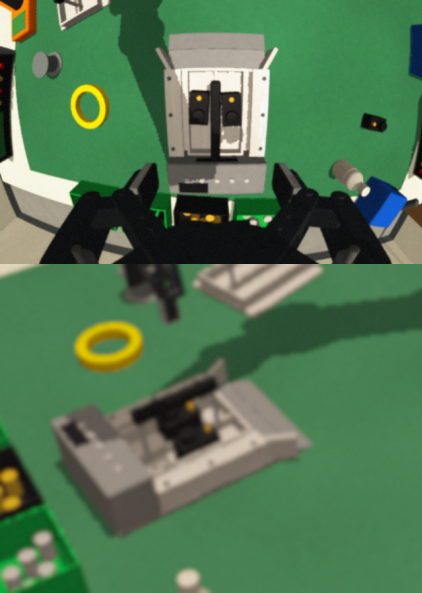

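The picture shows the tray fully home against the housing, under the lips. Both modules are upright at about (199,105) and (232,105), and the gripper is clear.

```bash
python3 -c "
from station import ctrl
print(ctrl.hand_in())"
```

```text
the job is handed in; nothing more can be done
None
```

The loaded tray is fully home in the dock, lying on its floor with both modules upright and the gripper clear; I handed the job in at about 17 s, and no verdict came back.

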